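# Wedge the spring hatch open and fetch the bushing

## Robot

A 7-joint arm with a two-finger parallel gripper is mounted at the origin on the work surface. World frame = base frame: x ahead of the robot, y to its left, z up, the work surface at z = 0. Lengths are in m, angles in rad, forces in N, time in s.
With the tool pointing down it reaches from about 0.35 to 0.9 m from the base axis. Payload 8.1 kg.
Tool frame: the origin (TCP) lies between the finger pads; the fingertips stand 11 mm ahead of it and the grasp point (between the pads) lies 8 mm behind it; z points along the fingers, y is the line along which they close (so a half turn about z gives the same grasp; the last joint's range is limited). The gripper opens to 92 mm and grips with 3 to 60 N. Pads are 19 mm wide; open, the fingers measure 130 mm over their backs; the gripper's body (75 mm by 190 mm) begins 47 mm behind the grasp point.
Start: joints at [-1.308, 0.434, 0.025, 1.573, -0.012, 1.134, -0.075], TCP at [0.224, 0.584, 0.238] pointing down, gripper open.
Joint ranges: [-2.62, 2.62], [-0.44, 2.09], [-1.27, 1.32], [0.08, 2.57], [-1.32, 4.46], [0.12, 2], [-2.74, 2.74]. Speed limits (rad/s): [2.22, 2.22, 3.01, 3.01, 3.14, 3.14, 3.14].

## Interface

Orientations are given as a rotation vector (axis times angle).
In Python, from cell import observe, get_image, camera_params, sign_off gives the robot as it stands.
- The arm moves only by the shell command python3 -m pendant 'ROWS' [FORCE]. ROWS is JSON, one flat list of numbers, 7 for each row, row after row: the shift along the tool's x, y, z in m, then the turn, a rotation vector about the tool's x, y, z in rad, then the finger opening in m, from 0 to 0.0918. In form: [dx, dy, dz, rx, ry, rz, jaw, dx, dy, dz, rx, ry, rz, jaw, ...]. A call has 1 to 10 rows; each row shifts and turns the commanded pose from where the row before left it, along the tool's axes as they then stand; what a row does not reach is not made up. A row lasts 1/8 s, in which the tool goes at most 62.5 mm and 10.7 degrees, less where a joint would pass 70% of its speed; a pose out of reach is approached as far as the arm can. A call is refused whole if a number of a shift passes 0.0625 or a number of a turn 0.188, either way. A call with a gripper value outside its range is refused whole. The fingers move at their own pace and stop on an object; FORCE is the grip in N (left out, the last holds). Time passes only in rows, so rows that do not move let the fingers close. It gives the time, the measured TCP pose, the force, the opening and the grip force at its end, in the units of the state.
- observe(): the state, without advancing time (a new reading comes with each control period).
- get_image(name): name is "scene" or "top"; returns the picture (400x640x3 uint8, red, green, blue); there is no depth.
- camera_params(name): a dict with "intrinsics" (3x3 intrinsics, pixels), "dist" ([k1, k2, p1, p2, k3] as OpenCV has them; the pictures are not rectified), "eye" and "rotation" of the camera in the world. Camera axes: x right, y down, z forward; pixel columns grow to the right and rows downward; lengths in m; the calibration is good to about 2 mm. A picture is of the moment at which its call begins. camera_params takes no time and is no camera call.
- sign_off(): hands the job in; it is judged then, once.
The state is a dict: "clock": time; "joints": joint angles; "dq": joint speeds; "joint_efforts": joint torques, N m; "position": TCP position; "ee_rot": TCP orientation; "force": force on the tool from outside, world axes, zero at the start; "ft_torque": the same for the moment, N m; "width": opening from 0.0 (shut) to 1.0 (fully open); "gripper_force": force on a finger pad.
Only numpy, scipy, OpenCV 4.12 (cv2) and the standard library are available. Lean on these libraries where they do the work, as an engineer would, in place of code of your own. Each camera call takes 0.05 s, during which the arm holds its last target. There are 200 camera calls.

## Task

The sliding steel hatch on top of the green parts box springs shut by itself. Push it open and prop it with the longer of the two wooden wedges, laid on the box's ledge between the steel stop bar and the hatch's upright lug. Then take the brass bushing out of the box and stand it upright in the rectangular wooden tray, leaving the hatch propped.

Things in the scene. Friction and masses are not known exactly. Their poses are not given: they have to be found in the camera images.
- parts_box: Fixed green metal box, 70 mm high. Origin: on the table under the middle of its opening; z up; +y: the way the hatch opens. In its frame (mm): outside x -145 to 85, y -100 to 195; deck (top) z 70; opening x -65 to 65, y -55 to 55, floor z 10. Deck strip x -145 to -65 (robot's side) is the ledge, with a fixed steel stop bar x -140 to -72, y -80 to -65, 10 high. A loose washer lies in a far corner.
- hatch (a joint): Travel in m of the steel hatch along the box's +y: 0 shut, at most 0.130. A spring pulls it shut with 2.5 N when shut, rising to 5 N at 0.105. The hatch is a 4 mm plate over the opening (top at z 74.5 mm in the box's frame); its -y edge is in line with the lug's -y face.
- lug_face (a point): On the hatch, moving with it: middle of the lower edge of its upright lug's -y face, at deck height. The lug is a steel plate over the ledge, 68 mm wide (box x), 8 mm thick, top 28 mm above the deck. Hatch shut: its face is 5 mm to the +y side of the stop bar's +y face. Push this face towards the box's +y to open the hatch.
- jamb_face (a point): On the box: the middle of the lower edge of the stop bar's +y face, at deck height (x -105, y -65, z 70 mm in the box's frame). The wedge's thin end bears here.
- long_wedge: The longer wooden wedge, loose, 0.12 kg, flat on the table: 110 mm long (its x), 30 mm wide (its y, parallel upright sides), 32 mm high at the thick end (+x), sloping to 14 mm at the thin end (-x). Origin: centre of the underside. Laid between stop bar and lug, thick end at the lug, it holds the hatch open at 0.105. The similar wedge nearby is only 62 mm long.
- bushing: Turned brass bushing, loose, 0.26 kg, upright on the box's floor in the opening, hidden by the shut hatch: 56 mm high; diameter 34 mm over the lowest 10 mm, 28 mm from there to 50 mm, then tapering to 22 mm. Origin: centre of its underside, z up. With the hatch propped it is all in view and the opening is 130 mm (box x) by about 100 mm.
- tray: Fixed rectangular tray of dark wood, 110 (its x) x 130 mm (its y), 18 mm high, walls 4 mm. Origin: centre of its underside.
- tray_in (a point): Centre of the tray's inner floor.
There are look-alikes about, which are no part of the job. What is shaped like the long_wedge but orange or purple is not meant.

How it is judged:
By the outcome, as a careful person would: the job done as asked, in the order asked, and still so for the second after the job is handed in, with the robot touching nothing.
It also fails if it takes over 62 s, if anything falls off the work surface, if the arm or the gripper's body presses on something with over 40 N, if the wrist force passes 120 N, or if a joint passes its speed limit or range.

## Working session

There is one attempt and no reset: what is moved stays moved. The work goes in short steps, Python scripts to look and compute and a shell command to move; the robot and the scene stay as the last step left them, time stands still between calls to the robot, and variables do not carry over. Pictures are saved under pics/ and viewed, at most 10 in all, crops included, and the job is handed in when it is done.

```bash
ls; mkdir -p pics; python3 - <<'E'
from cell import *
import cv2
for n in("scene","top"):
    cv2.imwrite(f"pics/{n}0.png",get_image(n)[:,:,::-1]); p=camera_params(n); print({k:[list(map(lambda v:round(float(v),4),r)) if hasattr(r,'__len__') else round(float(r),4) for r in p[k]] for k in p if k in("intrinsics","dist","eye","rotation")})
print(observe())
E
```

```text
pics
{'intrinsics': [[457.4348, 0.0, 315.763], [0.0, 457.4348, 196.2831], [0.0, 0.0, 1.0]], 'dist': [-0.0982, 0.0, 0.0, 0.0, 0.0], 'eye': [0.9169, -0.3728, 0.8391], 'rotation': [-2.2976, -1.1915, 0.3468]}
{'intrinsics': [[509.1076, 0.0, 327.3309], [0.0, 509.1076, 196.3258], [0.0, 0.0, 1.0]], 'dist': [-0.0847, 0.0, 0.0, 0.0, 0.0], 'eye': [0.3188, -0.0981, 0.9662], 'rotation': [-2.1302, 2.1003, -0.187]}
{'clock': 0.1, 'joints': array([-1.30758151,  0.43515877,  0.02498214,  1.57399124, -0.01161373,
        1.13399622, -0.07503771]), 'dq': array([ 4.80681156e-04, -1.53941940e-03,  1.76004967e-04, -3.19169244e-03,
       -1.67655040e-03, -5.28755535e-04,  4.52043241e-05]), 'joint_efforts': array([ 4.62110911e-03, -6.69123602e+01,  9.88444760e-01, -3.15145898e+01,
       -6.05567778e-02,  3.73648480e-02, -6.75808081e-06]), 'position': array([0.2234612 , 0.58322014, 0.23702589]), 'ee_rot': array([-5.71428475e-01, -3.08904586e+00,  2.20159685e-03]), 'force': array([ 0.57053236,  0.20581241, -0.16864478]), 'ft_torque': array([ 0.00233032, -0.01828534,  0.00598527]), 'gripper_force': 0.0, 'width': 0.9960962272381189}
```

View pics/top0.png

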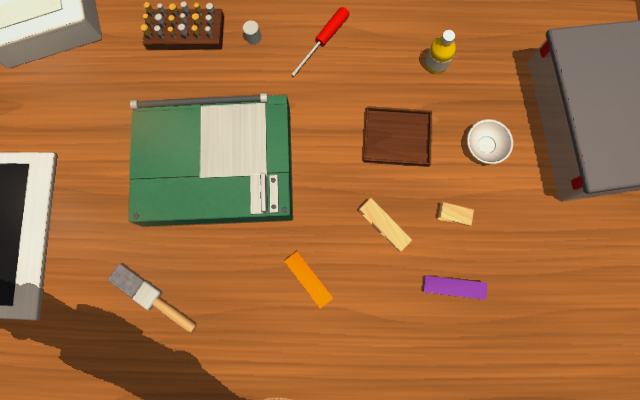

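View pics/scene0.png

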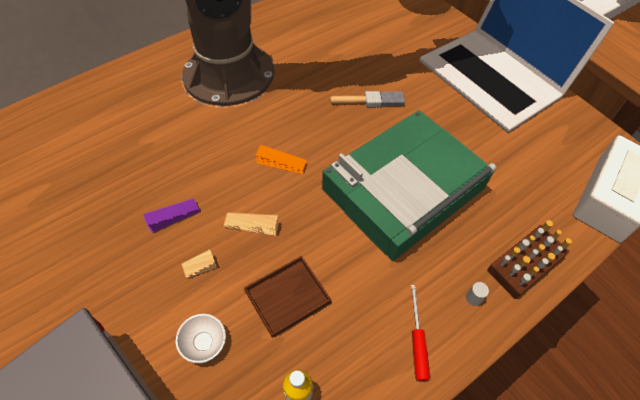

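The top view shows the box at (130–290, 96–222) with its lug and stop bar near (258–278, 193). The long wedge is at (386,225), the short one at (455,213) and the tray at (397,136). The next picture is an enlarged crop for exact corners.

```bash
cat > h.py <<'E'
import numpy as np, cv2
from scipy.spatial.transform import Rotation as R
from scipy.optimize import least_squares
from cell import *
def cam(n):
    p=camera_params(n); M=np.array(p["rotation"],float)
    M=M if M.shape==(3,3) else R.from_rotvec(M).as_matrix()
    return np.array(p["intrinsics"]),np.array(p["dist"]),np.array(p["eye"]),M
def proj(n,P):
    K,d,e,M=cam(n); P=np.atleast_2d(P).astype(float)
    r=cv2.Rodrigues(M.T)[0]; return cv2.projectPoints(P,r,-M.T@e,K,d)[0][:,0]
def unproj(n,px,z):
    K,d,e,M=cam(n); u=cv2.undistortPoints(np.array(px,float).reshape(-1,1,2),K,d)[:,0]
    v=np.c_[u,np.ones(len(u))]@M.T; return e+v*((z-e[2])/v[:,2])[:,None]
def place(pose,P):
    x,y,a=pose; c,s=np.cos(a),np.sin(a); P=np.atleast_2d(P)
    return np.c_[x+c*P[:,0]-s*P[:,1],y+s*P[:,0]+c*P[:,1],P[:,2]]
def fit(obs,p0):
    # obs: list of (cam, local point, pixel)
    f=lambda p:np.concatenate([proj(n,place(p,L))[0]-px for n,L,px in obs])
    r=least_squares(f,p0,loss="soft_l1"); return r.x,r.fun.reshape(-1,2)
E
python3 - <<'E'
import cv2
a=cv2.imread("pics/top0.png")[90:260,120:485]
b=cv2.resize(a,None,fx=2.15,fy=2.15,interpolation=cv2.INTER_CUBIC)
c=cv2.imread("pics/scene0.png")[105:340,175:505]
c=cv2.resize(c,None,fx=2.4,fy=2.4,interpolation=cv2.INTER_CUBIC)
cv2.imwrite("pics/c1.png",b);cv2.imwrite("pics/c2.png",c);print(b.shape,c.shape)
from h import *
print(unproj("top",[[386,225],[397,136],[455,213]],0.02).round(3),unproj("top",[[131,108],[288,96],[290,217],[130,222]],0.07).round(3))
E
```

```text
(366, 785, 3) (564, 792, 3)
[[ 0.448 -0.194  0.02 ]
 [ 0.622 -0.217  0.02 ]
 [ 0.472 -0.325  0.02 ]] [[ 0.657  0.29   0.07 ]
 [ 0.682 -0.008  0.07 ]
 [ 0.453 -0.018  0.07 ]
 [ 0.439  0.272  0.07 ]]
```

View pics/c1.png

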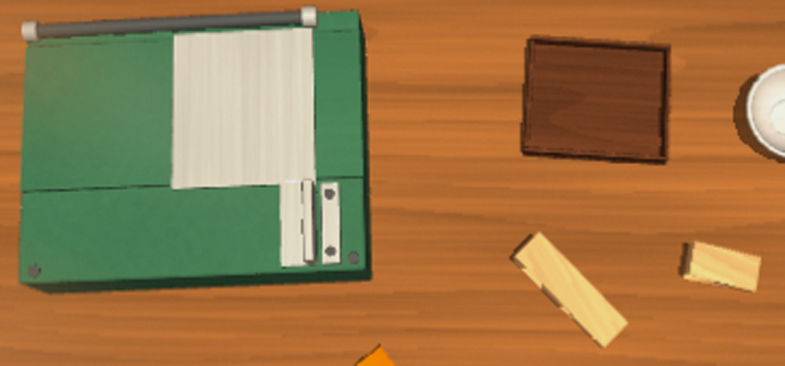

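View pics/c2.png

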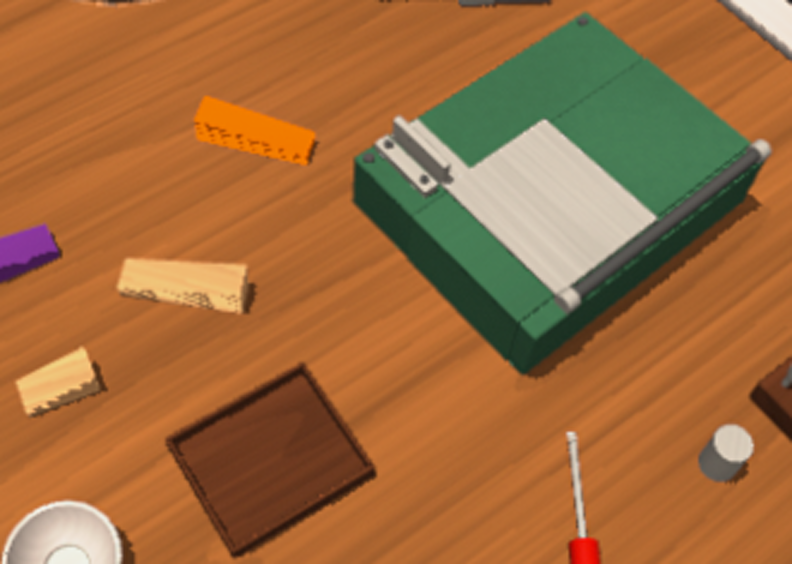

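```bash
cat > fit.py <<'E'
from h import *
T=lambda L,x,y:("top",np.array(L)/1e3,np.array([120+(x+.5)/2.15-.5,90+(y+.5)/2.15-.5]))
S=lambda L,x,y:("scene",np.array(L)/1e3,np.array([175+(x+.5)/2.4-.5,105+(y+.5)/2.4-.5]))
box=[T([85,-100,70],361,12),T([-145,-100,70],371,272),T([-145,195,70],20,283),S([-145,-100,70],355,157),S([-145,195,70],585,14),S([85,-100,70],520,332),
T([-140,-80,80],340,265),T([-72,-80,80],338,183),T([-72,-65,80],323,183),T([-140,-65,80],321,263),T([65,-60,74.5],312,28)]
w=[T([55,-15,32],540,233),T([55,15,32],520,263),T([-55,-15,14],627,323),T([-55,15,14],605,347),S([55,15,32],247,265),S([-55,15,14],125,259),S([-55,-15,0],118,295),S([55,-15,0],243,312)]
tr=[T([55,65,18],529,36),T([55,-65,18],670,44),T([-55,-65,18],667,163),T([-55,65,18],523,155),S([-55,65,18],303,365),S([55,65,18],374,468),S([55,-65,18],236,553),S([-55,-65,18],168,441)]
for n,o,p in(("box",box,[.58,.1,0]),("wedge",w,[.448,-.194,.8]),("tray",tr,[.62,-.217,0])):
    x,f=fit(o,p); print(n,x.round(4),np.degrees(x[2]).round(1));print(f.round(1).tolist())
E
python3 fit.py; python3 -c "
from h import *
o=observe();print(R.from_rotvec(o['ee_rot']).as_matrix().round(3))"
```

```text
box [0.5948 0.0888 0.0496] 2.8
[[-0.0, -0.8], [-2.3, -0.4], [-1.4, 0.1], [-1.5, 0.7], [0.5, -0.7], [5.4, 4.5], [0.3, -0.4], [0.6, 0.3], [-0.7, 0.6], [0.7, 0.9], [1.3, 1.8]]
wedge [ 0.4466 -0.1929  0.8132] 46.6
[[-1.0, 0.5], [-2.7, -2.0], [0.5, 0.6], [-0.1, 0.9], [-0.5, 0.1], [-0.1, 0.5], [0.4, 0.9], [-0.6, 0.6]]
tray [ 0.6239 -0.2179 -0.045 ] -2.6
[[-0.4, 0.3], [-0.1, 0.3], [0.3, -1.0], [-0.2, -1.1], [-0.0, -1.4], [1.2, -0.2], [-1.0, 0.9], [-1.5, -0.5]]
[[-0.934  0.358 -0.   ]
 [ 0.358  0.934 -0.001]
 [-0.    -0.001 -1.   ]]
```

```bash
cat > plan.py <<'E'
# plan.py x y z psi_deg n jaw : rows from the measured pose to TCP x,y,z, tool down, tool y at psi
import sys
from h import *
x,y,z,psi,n,j=map(float,sys.argv[1:7]); n=int(n); o=observe()
C=R.from_rotvec(o["ee_rot"]); p=np.array(o["position"]); a=np.radians(psi); c,s=np.cos(a),np.sin(a)
D=R.from_matrix(np.array([[-s,c,0],[c,s,0],[0,0,-1]])); r=(C.inv()*D).as_rotvec()/n; d=(np.array([x,y,z])-p)/n
for i in range(n):
    print(", ".join(f"{round(v,4):g}" for v in [*C.apply(d,inverse=True),*r,j])+",")
    C=C*R.from_rotvec(r)
E
python3 plan.py .450 -.189 .16 -43.4 14 .07
```

```text
-0.0348, -0.0457, 0.0056, -0.0001, 0.0001, 0.1402, 0.07,
-0.0409, -0.0404, 0.0056, -0.0001, 0.0001, 0.1402, 0.07,
-0.0461, -0.0343, 0.0056, -0.0001, 0.0001, 0.1402, 0.07,
-0.0505, -0.0275, 0.0056, -0.0001, 0.0001, 0.1402, 0.07,
-0.0538, -0.0202, 0.0055, -0.0001, 0.0001, 0.1402, 0.07,
-0.0561, -0.0125, 0.0055, -0.0001, 0.0001, 0.1402, 0.07,
-0.0573, -0.0045, 0.0055, -0.0001, 0.0001, 0.1402, 0.07,
-0.0574, 0.0035, 0.0055, -0.0001, 0.0001, 0.1402, 0.07,
-0.0563, 0.0115, 0.0055, -0.0001, 0.0001, 0.1402, 0.07,
-0.0542, 0.0193, 0.0055, -0.0001, 0.0001, 0.1402, 0.07,
-0.0509, 0.0267, 0.0055, -0.0001, 0.0001, 0.1402, 0.07,
-0.0467, 0.0335, 0.0055, -0.0001, 0.0001, 0.1402, 0.07,
-0.0416, 0.0397, 0.0055, -0.0001, 0.0001, 0.1402, 0.07,
-0.0356, 0.0451, 0.0055, -0.0001, 0.0001, 0.1402, 0.07,
```

```bash
python3 -m pendant '[-0.035,-0.046,0.005,0,0,0.14,0.07, -0.041,-0.04,0.005,0,0,0.14,0.07, -0.046,-0.034,0.005,0,0,0.14,0.07, -0.05,-0.0275,0.005,0,0,0.14,0.07, -0.054,-0.02,0.005,0,0,0.14,0.07, -0.056,-0.0125,0.005,0,0,0.14,0.07, -0.057,-0.0045,0.005,0,0,0.14,0.07]' 20; python3 plan.py .450 -.189 .13 -43.4 8 .07
```

```text
clock: 0.98
position: [0.3374, 0.1967, 0.2026]
ee_rot: [-1.963, -2.452, -0.001]
force: [1.6, 0.3, -0.1]
width: 0.763
gripper_force: 0.0
-0.0501, 0.0032, 0.0091, 0, -0, 0.1222, 0.07,
-0.0494, 0.0093, 0.0091, 0, -0, 0.1222, 0.07,
-0.0479, 0.0152, 0.0091, 0, -0, 0.1222, 0.07,
-0.0457, 0.021, 0.0091, 0, -0, 0.1222, 0.07,
-0.0428, 0.0264, 0.0091, 0, -0, 0.1222, 0.07,
-0.0392, 0.0314, 0.0091, 0, -0, 0.1222, 0.07,
-0.0351, 0.0359, 0.0091, 0, -0, 0.1222, 0.07,
-0.0305, 0.0399, 0.0091, 0, -0, 0.1222, 0.07,
```

```bash
python3 -m pendant '[-0.05,0.003,0.009,0,0,0.122,0.07, -0.049,0.009,0.009,0,0,0.122,0.07, -0.048,0.015,0.009,0,0,0.122,0.07, -0.0455,0.021,0.009,0,0,0.122,0.07, -0.043,0.0265,0.009,0,0,0.122,0.07, -0.039,0.0315,0.009,0,0,0.122,0.07, -0.035,0.036,0.009,0,0,0.122,0.07, -0.0305,0.04,0.009,0,0,0.122,0.07, 0,0,0,0,0,0,0.07, 0,0,0,0,0,0,0.07]'; python3 plan.py .450 -.189 .014 -43.4 4 .07; python3 -c "
from h import *
a=get_image('top');cv2.imwrite('pics/t1.png',cv2.resize(a[150:300,290:490,::-1],None,fx=3,fy=3,interpolation=cv2.INTER_CUBIC))"
```

```text
clock: 2.22
position: [0.451, -0.1859, 0.1303]
ee_rot: [-2.88, -1.252, 0.002]
force: [0.7, -0.4, -0.2]
width: 0.762
gripper_force: 0.0
-0.0007, 0.0004, 0.0291, -0.0003, 0.0001, 0.0017, 0.07,
-0.0007, 0.0004, 0.0291, -0.0003, 0.0001, 0.0017, 0.07,
-0.0007, 0.0004, 0.0291, -0.0003, 0.0001, 0.0017, 0.07,
-0.0007, 0.0004, 0.0291, -0.0003, 0.0001, 0.0017, 0.07,
```

View pics/t1.png

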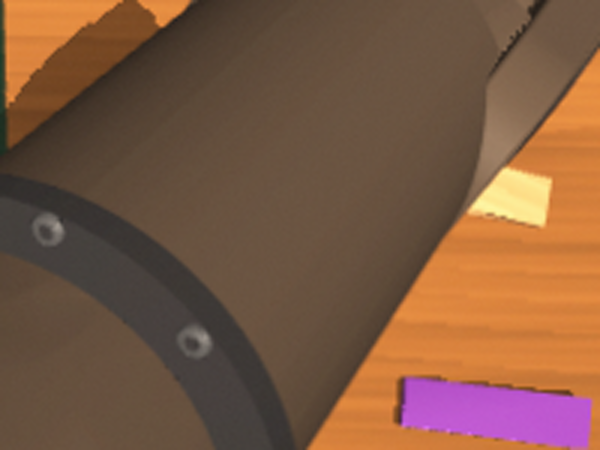

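The arm hides the wedge from the top camera. The jaw has 20 mm of margin each side, so I'll descend and grip.

```bash
python3 -m pendant '[-0.001,0.0005,0.03,0,0,0.002,0.07, -0.001,0.0005,0.03,0,0,0.002,0.07, -0.0005,0.0005,0.03,0,0,0.002,0.07, -0.0005,0.0005,0.0265,0,0,0.002,0.07, 0,0,0,0,0,0,0.07, 0,0,0,0,0,0,0.02, 0,0,0,0,0,0,0.02, 0,0,0,0,0,0,0.02, 0,0,0,0,0,0,0.02]' 35; python3 -c "
from h import *
print(observe()['width']*.0918)
a=get_image('scene');cv2.imwrite('pics/s2.png',cv2.resize(a[120:330,140:400,::-1],None,fx=2.8,fy=2.8,interpolation=cv2.INTER_CUBIC))"
```

```text
clock: 3.4
position: [0.4511, -0.1897, 0.0146]
ee_rot: [2.886, 1.241, 0.001]
force: [-0.1, 0.8, -0.5]
width: 0.375
gripper_force: 0.0
0.03439042552300895
```

View pics/s2.png

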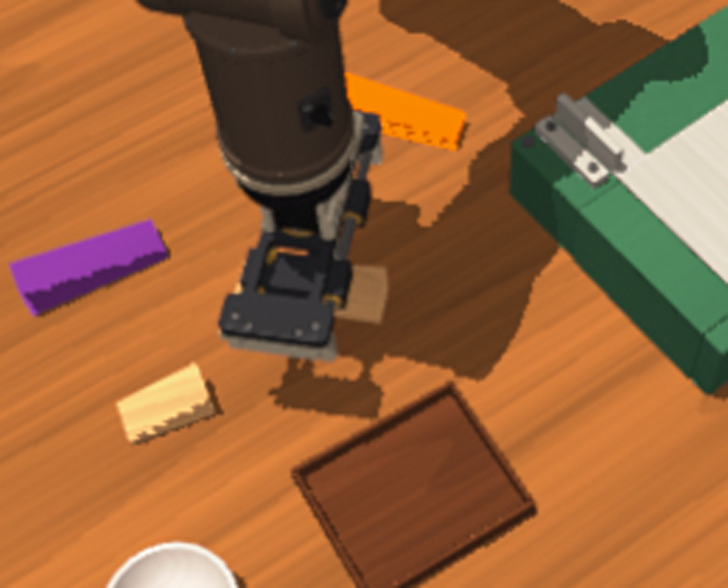

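The gripper straddles the wedge near its middle, with the thick end showing at crop (365,290). The fingers are still closing, so I'll finish the grip and lift.

```bash
python3 -m pendant '[0,0,0,0,0,0,0.02, 0,0,0,0,0,0,0.02, 0,0,0,0,0,0,0.02]' 35; python3 -m pendant '[0,0,-0.04,0,0,0,0.02,0,0,-0.05,0,0,0,0.02,0,0,-0.05,0,0,0,0.02,0,0,0,0,0,0,0.02,0,0,0,0,0,0,0.02]'; python3 - <<'E'
from h import *
# wedge-centre pre-push: box frame x -105, thick end at lug face y -60-10 ; TCP 5 mm ahead of wedge centre
b=[.5948,.0888,.0496]
for y in(-70-50,-60-50,45-50+4): print(place(b,[[-.105,y/1e3,.07]]).round(4))
E
python3 plan.py .4964 -.037 .16 2.8 6 .02
```

```text
clock: 3.82
position: [0.4511, -0.1898, 0.0144]
ee_rot: [-2.886, -1.24, -0.001]
force: [-1.0, 0.9, 6.3]
width: 0.326
gripper_force: 35.0
clock: 4.45
position: [0.4506, -0.1893, 0.1537]
ee_rot: [-2.885, -1.241, 0.0]
force: [0.2, 1.0, -1.8]
width: 0.323
gripper_force: 35.0
[[ 0.4959 -0.0363  0.07  ]]
[[ 0.4954 -0.0263  0.07  ]]
[[0.49   0.0826 0.07  ]]
0.0237, -0.0119, -0.001, -0.0001, -0.0001, -0.1346, 0.02,
0.0251, -0.0086, -0.001, -0.0001, -0.0001, -0.1346, 0.02,
0.026, -0.0052, -0.001, -0.0001, -0.0001, -0.1346, 0.02,
0.0264, -0.0017, -0.001, -0.0001, -0.0001, -0.1346, 0.02,
0.0264, 0.0019, -0.001, -0.0001, -0.0001, -0.1346, 0.02,
0.0259, 0.0054, -0.001, -0.0001, -0.0001, -0.1346, 0.02,
```

```bash
python3 -m pendant '[0.0237,-0.012,-0.001,0,0,-0.1346,0.02, 0.025,-0.0086,-0.001,0,0,-0.1346,0.02, 0.026,-0.005,-0.001,0,0,-0.1346,0.02, 0.0264,-0.0017,-0.001,0,0,-0.1346,0.02, 0.0264,0.002,-0.001,0,0,-0.1346,0.02, 0.026,0.0054,-0.001,0,0,-0.1346,0.02, 0,0,0,0,0,0,0.02, 0,0,0,0,0,0,0.02]'; python3 plan.py .4959 -.037 .0985 2.8 3 .02
```

```text
clock: 5.45
position: [0.496, -0.0383, 0.1591]
ee_rot: [-2.168, -2.271, 0.003]
force: [-0.4, 0.1, -1.2]
width: 0.325
gripper_force: 35.0
0.0005, 0, 0.0202, -0.0008, 0.0001, -0.0008, 0.02,
0.0005, 0, 0.0202, -0.0008, 0.0001, -0.0008, 0.02,
0.0005, -0, 0.0202, -0.0008, 0.0001, -0.0008, 0.02,
```

```bash
python3 -m pendant '[0.0005,0,0.02,0,0,0,0.02, 0.0005,0,0.02,0,0,0,0.02, 0,0,0.0205,0,0,0,0.02, 0,0,0,0,0,0,0.02, 0,0,0,0,0,0,0.02]'; for i in 1; do python3 -m pendant '[0.008,0,0,0,0,0,0.02, 0.008,0,0,0,0,0,0.02, 0.008,0,0,0,0,0,0.02,0,0,0,0,0,0,0.02,0,0,0,0,0,0,0.02]'; done; python3 -c "
from h import *
a=get_image('scene');cv2.imwrite('pics/s3.png',cv2.resize(a[90:260,260:500,::-1],None,fx=3.2,fy=3.2,interpolation=cv2.INTER_CUBIC))"
```

```text
clock: 6.08
position: [0.4969, -0.0374, 0.1001]
ee_rot: [2.169, 2.273, -0.0]
force: [-0.2, -0.6, -1.4]
width: 0.326
gripper_force: 35.0
clock: 6.7
position: [0.496, -0.0128, 0.0999]
ee_rot: [2.166, 2.274, 0.0]
force: [1.0, -3.3, -1.1]
width: 0.325
gripper_force: 35.0
```

View pics/s3.png

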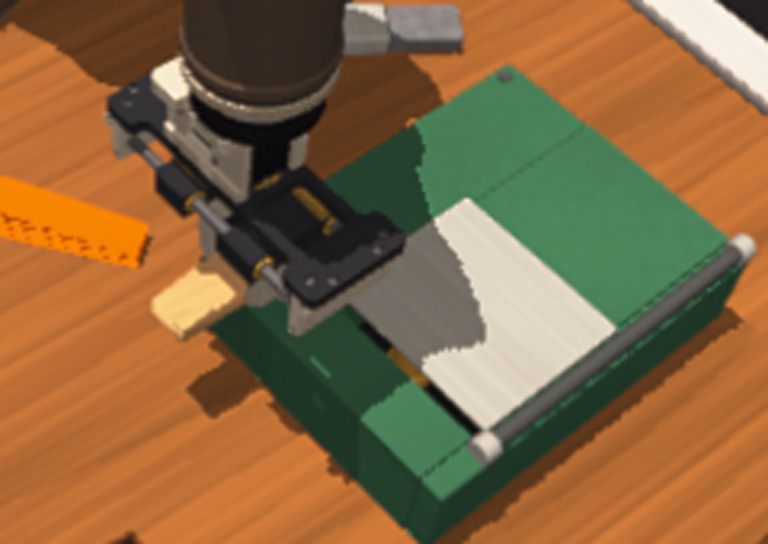

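The hatch is opening under the wedge: the gap shows at crop (380,340)–(480,430), with the brass just visible at (408,368), and the lug force is 3.3 N. I'll push on.

```bash
python3 - <<'E'
from h import *
print(place([.5948,.0888,.0496],[[-.105,.001,0]]))
E
python3 plan.py .4899 .0850 .0995 2.8 10 .02 | head -2
```

```text
[[0.48987955 0.08459291 0.        ]]
0.0098, -0.0001, 0, 0, 0, -0.0001, 0.02,
0.0098, -0.0001, 0, 0, 0, -0.0001, 0.02,
```

```bash
python3 -m pendant '[0.0098,0,0,0,0,0,0.02, 0.0098,0,0,0,0,0,0.02, 0.0098,0,0,0,0,0,0.02, 0.0098,0,0,0,0,0,0.02, 0.0098,0,0,0,0,0,0.02, 0.0098,-0.0005,0,0,0,0,0.02, 0.0098,-0.0005,0,0,0,0,0.02, 0.0098,0,0,0,0,0,0.02, 0.0098,0,0,0,0,0,0.02, 0.0098,0,0,0,0,0,0.02]';python3 -m pendant '[0,0,0,0,0,0,0.02, 0,0,0,0,0,0,0.02]'; python3 -c "
from h import *
a=get_image('scene');cv2.imwrite('pics/s4.png',cv2.resize(a[90:260,260:500,::-1],None,fx=3.2,fy=3.2,interpolation=cv2.INTER_CUBIC))"
```

```text
clock: 8.0
position: [0.4903, 0.0854, 0.0998]
ee_rot: [2.167, 2.274, 0.0]
force: [2.8, -5.4, -0.2]
width: 0.324
gripper_force: 35.0
clock: 8.25
position: [0.4902, 0.0849, 0.0998]
ee_rot: [2.167, 2.274, 0.0]
force: [2.1, -5.6, 0.2]
width: 0.323
gripper_force: 35.0
```

View pics/s4.png

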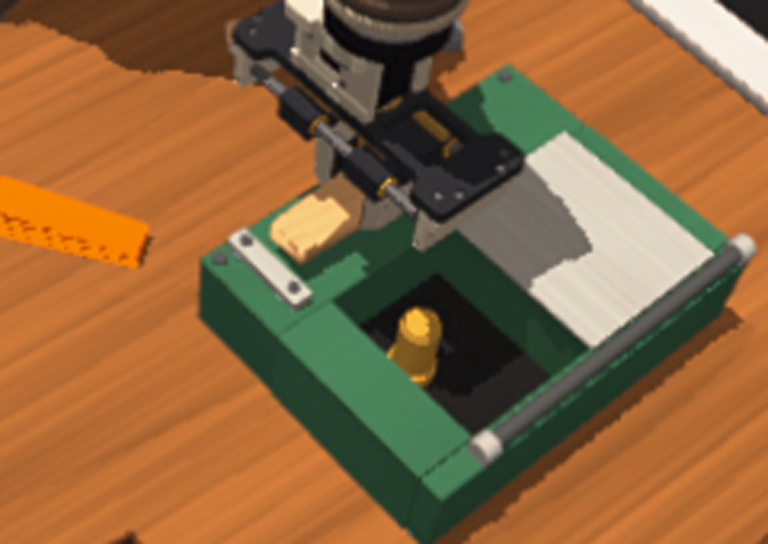

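```bash
python3 - <<'E'
from h import *
cr=lambda q:((q-[260,90]+.5)*3.2-.5).round(0)
o=observe();p=o['position']
b=[.5948,.0888,.0496]
c,s=np.cos(b[2]),np.sin(b[2]); d=p-[b[0],b[1],0]; print("tcp box",(c*d[0]+s*d[1]).round(4),(-s*d[0]+c*d[1]).round(4))
wp=[p[0]+.005*s,p[1]-.005*c,b[2]+np.pi/2]
P=place(wp,[[-.055,y,z+p[2]-.0144] for z in(0,.014) for y in(.015,-.015)])
print("thin lo(+y,-y),hi",cr(proj("scene",P)).tolist())
print("bar top -y-side.. ",cr(proj("scene",place(b,[[-.14,-.08,.08],[-.14,-.065,.08],[-.072,-.065,.08],[-.072,-.08,.08]]))).tolist())
def un(q,z): return unproj("scene",(np.array(q)+.5)/3.2-.5+[260,90],z)
for q,z in(((421,318),.066),((418,350),.035),((411,377),.012)):
    w=un(q,z)[0]; d=w-[b[0],b[1],0]; print("bush",w.round(4),"box",(c*d[0]+s*d[1]).round(4),(-s*d[0]+c*d[1]).round(4))
E
```

```text
tcp box -0.1046 0.0012
thin lo(+y,-y),hi [[271.0, 239.0], [301.0, 268.0], [272.0, 226.0], [303.0, 255.0]]
bar top -y-side..  [[225.0, 240.0], [243.0, 229.0], [311.0, 296.0], [293.0, 307.0]]
bush [0.5737 0.0753 0.066 ] box -0.0217 -0.0124
bush [0.5785 0.0747 0.035 ] box -0.017 -0.0133
bush [0.5827 0.0693 0.012 ] box -0.013 -0.0189
```

Projected model and picture agree: the bar's top is at (228,238)–(311,297), and the wedge's thin end at (278,245)–(305,263) is clear of it by about 4 mm or more. The bushing stands at about (418,345). Next I'll lower the wedge.

```bash
python3 -m pendant '[0,0,0.004,0,0,0,0.02, 0,0,0.004,0,0,0,0.02, 0,0,0.003,0,0,0,0.02, 0,0,0.002,0,0,0,0.02, 0,0,0,0,0,0,0.02]'; python3 -m pendant '[0,0,0.001,0,0,0,0.02, 0,0,0.001,0,0,0,0.02,0,0,0,0,0,0,0.02]'
```

```text
clock: 8.93
position: [0.4895, 0.0846, 0.0865]
ee_rot: [-2.167, -2.274, 0.002]
force: [1.0, -5.3, -1.0]
width: 0.324
gripper_force: 35.0
clock: 9.3
position: [0.4895, 0.0846, 0.0845]
ee_rot: [-2.167, -2.274, 0.002]
force: [1.1, -5.4, 0.7]
width: 0.321
gripper_force: 35.0
```

```bash
python3 -m pendant '[0,0,0.0008,0,0,0,0.02, -0.0015,0,0,0,0,0,0.02, -0.0015,0,0,0,0,0,0.02,0,0,0,0,0,0,0.02]';python3 -m pendant '[-0.0015,0,0,0,0,0,0.02, -0.0015,0,0,0,0,0,0.02,0,0,0,0,0,0,0.02]'
```

```text
clock: 9.8
position: [0.4898, 0.0829, 0.0844]
ee_rot: [-2.165, -2.275, -0.001]
force: [-1.9, -0.7, 10.5]
width: 0.322
gripper_force: 35.0
clock: 10.18
position: [0.49, 0.08, 0.0844]
ee_rot: [-2.165, -2.275, -0.001]
force: [-2.6, -1.3, 9.2]
width: 0.321
gripper_force: 35.0
```

```bash
python3 -m pendant '[0,0,-0.0005,0,0,0,0.03, 0,0,0,0,0,0,0.046, 0,0,0,0,0,0,0.046,0,0,0,0,0,0,0.046,0,0,0,0,0,0,0.046]';python3 -m pendant '[0,0,-0.02,0,0,0,0.046, 0,0,-0.05,0,0,0,0.046,0,0,-0.06,0,0,0,0.06,0,-0.05,-0.03,0,0,0,0.06,0,-0.06,0,0,0,0,0.06,0,-0.06,0,0,0,0,0.06,0,0,0,0,0,0,0.06]'; python3 -c "
from h import *
print(observe()['joints'].round(2))
a=get_image('scene');cv2.imwrite('pics/s5.png',cv2.resize(a[90:260,260:500,::-1],None,fx=3.3,fy=3.3,interpolation=cv2.INTER_CUBIC))
a=get_image('top');cv2.imwrite('pics/t5.png',a[:,:,::-1])"
```

```text
clock: 10.8
position: [0.4902, 0.0793, 0.0844]
ee_rot: [-2.167, -2.275, 0.0]
force: [0.4, 0.1, 0.3]
width: 0.501
gripper_force: 0.0
clock: 11.68
position: [0.3166, 0.0703, 0.2441]
ee_rot: [-2.162, -2.275, -0.001]
force: [0.8, 0.8, -0.3]
width: 0.655
gripper_force: 0.0
[-0.91 -0.13  0.48  2.23  0.07  1.03 -0.42]
```

View pics/s5.png

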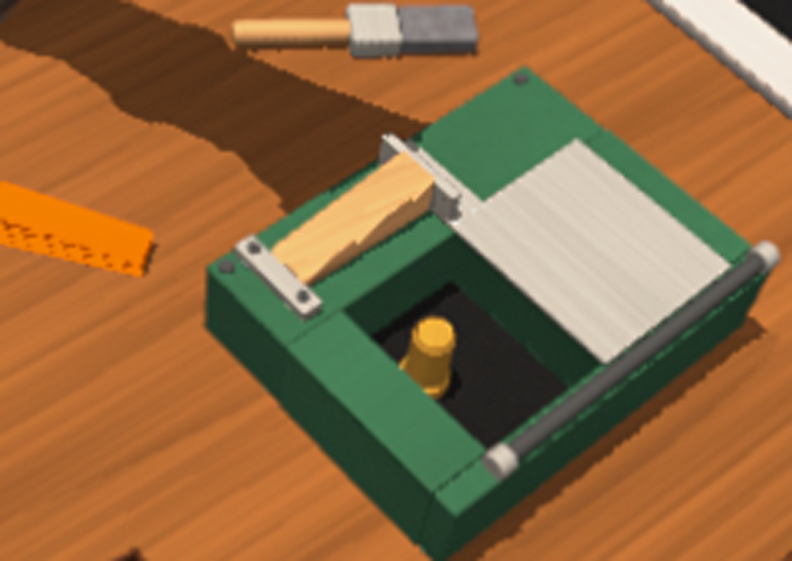

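The wedge lies flush between the bar at (280,275) and the lug at (425,170), holding the hatch open. The bushing stands in the clear, with its top at about (436,333). I'll locate it by silhouette.

```bash
python3 - <<'E'
from h import *
b=[.5948,.0888,.0496]
th=np.linspace(0,2*np.pi,24)
M=np.array([[r*np.cos(t),r*np.sin(t),z] for r,z in((.017,.01),(.017,.02),(.014,.02),(.014,.06),(.011,.066)) for t in th])
sc=cv2.imread("pics/s5.png")
for n in("scene","top"):
    im=cv2.resize(sc,(240,170),interpolation=cv2.INTER_AREA) if n=="scene" else cv2.imread("pics/t5.png")
    off=np.array([260,90]) if n=="scene" else np.array([0,0])
    h=cv2.cvtColor(im,cv2.COLOR_BGR2HSV); m=cv2.inRange(h,(14,110,60),(35,255,255))
    # restrict to opening
    q=(proj(n,place(b,[[x,y,z] for z in(.01,.07) for x in(-.06,.06) for y in(-.052,.04)]))-off).astype(np.int32)
    k=np.zeros_like(m);cv2.fillConvexPoly(k,cv2.convexHull(q),255);m&=k
    N,l,s,c=cv2.connectedComponentsWithStats(m)
    if N<2: print(n,"none");continue
    i=1+s[1:,4].argmax(); print(n,s[i],(c[i]+off).round(1),N)
    def g(p):
        hl=cv2.convexHull((proj(n,M+[p[0],p[1],0])).astype(np.float32)); mo=cv2.moments(hl); return np.array([mo['m10']/mo['m00'],mo['m01']/mo['m00']])
    r=least_squares(lambda p:g(p)-(c[i]+off),[.58,.075],diff_step=1e-3)
    hl=cv2.convexHull(proj(n,M+[*r.x,0]).astype(np.float32)); print("world",r.x.round(4),"area",cv2.contourArea(hl),cv2.boundingRect(hl)-np.r_[off,0,0])
E
```

```text
scene [121  95  18  26 304] [390.1 196.8] 2
world [0.573  0.0793] area 342.0068520249333 [120  93  19  27]
top [237 143  20  23 340] [246.2 153.9] 2
world [0.5795 0.0727] area 338.99699059547856 [236 142  21  24]
```

```bash
python3 plan.py .577 .0755 .15 47.8 6 .042
```

```text
-0.0014, 0.0427, 0.0159, 0.0003, -0.0002, -0.1308, 0.042,
-0.007, 0.0422, 0.0159, 0.0003, -0.0002, -0.1308, 0.042,
-0.0124, 0.0409, 0.0158, 0.0003, -0.0002, -0.1308, 0.042,
-0.0176, 0.0389, 0.0158, 0.0003, -0.0002, -0.1308, 0.042,
-0.0226, 0.0363, 0.0158, 0.0003, -0.0002, -0.1308, 0.042,
-0.0271, 0.0331, 0.0158, 0.0003, -0.0002, -0.1308, 0.042,
```

```bash
python3 -m pendant '[-0.0014,0.0427,0.016,0,0,-0.131,0.042, -0.007,0.042,0.016,0,0,-0.131,0.042, -0.0124,0.041,0.016,0,0,-0.131,0.042, -0.0176,0.039,0.016,0,0,-0.131,0.042, -0.0226,0.0363,0.016,0,0,-0.131,0.042, -0.027,0.033,0.0155,0,0,-0.131,0.042,0,0,0,0,0,0,0.042,0,0,0,0,0,0,0.042]'; python3 plan.py .577 .0755 .076 47.8 3 .042;  python3 -c "
from h import *
a=get_image('scene');cv2.imwrite('pics/s6.png',cv2.resize(a[90:260,260:500,::-1],None,fx=3.3,fy=3.3,interpolation=cv2.INTER_CUBIC))"
```

```text
clock: 12.78
position: [0.5769, 0.0743, 0.148]
ee_rot: [-1.133, -2.929, 0.003]
force: [0.4, -0.4, 0.1]
width: 0.457
gripper_force: 0.0
0.0002, 0.0004, 0.024, -0.0006, -0, -0.0006, 0.042,
0.0002, 0.0003, 0.024, -0.0006, -0, -0.0006, 0.042,
0.0002, 0.0003, 0.024, -0.0006, -0, -0.0006, 0.042,
```

```bash
python3 -m pendant '[0.0002,0.0004,0.025,0,0,0,0.042, 0.0002,0.0004,0.025,0,0,0,0.042, 0.0002,0.0004,0.018,0,0,0,0.042, 0,0,0.01,0,0,0,0.042,0,0,0,0,0,0,0.042]'; python3 -m pendant '[0,0,0.008,0,0,0,0.042, 0,0,0.008,0,0,0,0.042, 0,0,0.008,0,0,0,0.042,0,0,0,0,0,0,0.042]'
```

```text
clock: 13.45
position: [0.5769, 0.0764, 0.0707]
ee_rot: [-1.131, -2.931, 0.001]
force: [0.0, -0.5, -0.1]
width: 0.454
gripper_force: 0.0
clock: 13.95
position: [0.5766, 0.0763, 0.0462]
ee_rot: [-1.13, -2.93, 0.001]
force: [0.6, 0.4, -0.5]
width: 0.459
gripper_force: 0.0
```

```bash
python3 -m pendant '[0,0,0.004,0,0,0,0.042, 0,0,0,0,0,0,0.015, 0,0,0,0,0,0,0.015,0,0,0,0,0,0,0.015,0,0,0,0,0,0,0.015]' 30;  python3 -m pendant '[0,0,-0.015,0,0,0,0.015, 0,0,-0.03,0,0,0,0.015,0,0,-0.05,0,0,0,0.015,0,0,-0.05,0,0,0,0.015,0,0,0,0,0,0,0.015,0,0,0,0,0,0,0.015]'; python3 plan.py .624 -.218 .2 47.8 6 .015
```

```text
clock: 14.58
position: [0.5771, 0.0762, 0.043]
ee_rot: [-1.131, -2.931, 0.0]
force: [-0.9, -2.1, -0.1]
width: 0.3
gripper_force: 30.0
clock: 15.32
position: [0.5767, 0.0767, 0.188]
ee_rot: [-1.13, -2.931, -0.001]
force: [0.4, -0.5, -2.8]
width: 0.296
gripper_force: 30.0
-0.0388, -0.0311, -0.002, 0, -0.0001, 0.0001, 0.015,
-0.0388, -0.0311, -0.002, 0, -0.0001, 0.0001, 0.015,
-0.0388, -0.0311, -0.002, 0, -0.0001, 0.0001, 0.015,
-0.0388, -0.0311, -0.002, 0, -0.0001, 0.0001, 0.015,
-0.0388, -0.0311, -0.002, 0, -0.0001, 0.0001, 0.015,
-0.0388, -0.0311, -0.002, 0, -0.0001, 0.0001, 0.015,
```

```bash
python3 -m pendant '[-0.0388,-0.0311,-0.002,0,0,0,0.015, -0.0388,-0.0311,-0.002,0,0,0,0.015, -0.0388,-0.0311,-0.002,0,0,0,0.015, -0.0388,-0.0311,-0.002,0,0,0,0.015, -0.0388,-0.0311,-0.002,0,0,0,0.015, -0.0388,-0.0311,-0.002,0,0,0,0.015,0,0,0,0,0,0,0.015,0,0,0,0,0,0,0.015]'; python3 plan.py .624 -.218 .045 47.8 5 .015
```

```text
clock: 16.32
position: [0.6235, -0.2176, 0.1982]
ee_rot: [-1.13, -2.928, -0.0]
force: [0.2, 0.4, -2.9]
width: 0.295
gripper_force: 30.0
-0.0002, 0, 0.0306, -0.0002, -0.0006, -0.0001, 0.015,
-0.0002, 0, 0.0306, -0.0002, -0.0006, -0.0001, 0.015,
-0.0002, 0, 0.0306, -0.0002, -0.0006, -0.0001, 0.015,
-0.0002, 0, 0.0306, -0.0002, -0.0006, -0.0001, 0.015,
-0.0001, 0, 0.0306, -0.0002, -0.0006, -0.0001, 0.015,
```

```bash
python3 -m pendant '[0,0,0.04,0,0,0,0.015, 0,0,0.04,0,0,0,0.015, 0,0,0.04,0,0,0,0.015, 0,0,0.02,0,0,0,0.015, 0,0,0.012,0,0,0,0.015, 0,0,0.002,0,0,0,0.015,0,0,0,0,0,0,0.015]';python3 -m pendant '[0,0,0.0025,0,0,0,0.015,0,0,0.0015,0,0,0,0.015,0,0,0,0,0,0,0.015]'; python3 -m pendant '[0,0,0.001,0,0,0,0.015,0,0,0.001,0,0,0,0.015,0,0,0,0,0,0,0.015]'
```

```text
clock: 17.2
position: [0.6251, -0.2184, 0.047]
ee_rot: [1.13, 2.93, 0.0]
force: [0.2, 0.1, -2.3]
width: 0.293
gripper_force: 30.0
clock: 17.58
position: [0.6243, -0.2182, 0.042]
ee_rot: [1.131, 2.931, 0.0]
force: [-0.4, 0.2, -2.3]
width: 0.297
gripper_force: 30.0
clock: 17.95
position: [0.6243, -0.2182, 0.0398]
ee_rot: [-1.131, -2.931, -0.0]
force: [-0.5, 0.2, -2.5]
width: 0.3
gripper_force: 30.0
```

```bash
python3 -m pendant '[0,0,0.001,0,0,0,0.015,0,0,0.001,0,0,0,0.015,0,0,0,0,0,0,0.015]'; python3 -m pendant '[0,0,0.0007,0,0,0,0.015,0,0,0,0,0,0,0.015]'
```

```text
clock: 18.32
position: [0.6243, -0.2182, 0.0378]
ee_rot: [-1.131, -2.931, 0.0]
force: [0.3, 0.5, -1.9]
width: 0.295
gripper_force: 30.0
clock: 18.58
position: [0.6243, -0.2182, 0.0372]
ee_rot: [-1.131, -2.931, -0.0]
force: [-0.1, -0.4, -2.8]
width: 0.295
gripper_force: 30.0
```

```bash
python3 -m pendant '[0,0,0.0007,0,0,0,0.015,0,0,0,0,0,0,0.015]'; python3 -m pendant '[0,0,0.0007,0,0,0,0.015,0,0,0,0,0,0,0.015]';
```

```text
clock: 18.82
position: [0.6244, -0.2183, 0.037]
ee_rot: [1.131, 2.931, 0.0]
force: [-1.7, 0.4, 3.7]
width: 0.294
gripper_force: 30.0
clock: 19.08
position: [0.6245, -0.2183, 0.0369]
ee_rot: [1.131, 2.931, 0.001]
force: [-4.5, 1.2, 9.6]
width: 0.297
gripper_force: 30.0
```

Contact at z 0.037 matches the tray floor at 4 mm. I'll release, retreat and take a last look.

```bash
python3 -m pendant '[0,0,-0.0008,0,0,0,0.03,0,0,0,0,0,0,0.05,0,0,0,0,0,0,0.06,0,0,0,0,0,0,0.06]'; python3 -m pendant '[0,0,-0.02,0,0,0,0.06,0,0,-0.04,0,0,0,0.06,0,0,-0.06,0,0,0,0.06,-0.04,-0.04,-0.03,0,0,0,0.06,-0.04,-0.04,0,0,0,0,0.06,-0.04,-0.04,0,0,0,0,0.06,0,0,0,0,0,0,0.06,0,0,0,0,0,0,0.06]';  python3 -c "
from h import *
a=get_image('scene');cv2.imwrite('pics/s7.png',a[:,:,::-1])"
```

```text
clock: 19.58
position: [0.6243, -0.2182, 0.0365]
ee_rot: [-1.131, -2.931, 0.0]
force: [0.1, 0.1, 0.6]
width: 0.603
gripper_force: 0.0
clock: 20.58
position: [0.6326, -0.3864, 0.1868]
ee_rot: [1.131, 2.93, 0.0]
force: [0.0, 0.6, -0.9]
width: 0.651
gripper_force: 0.0
```

View pics/s7.png

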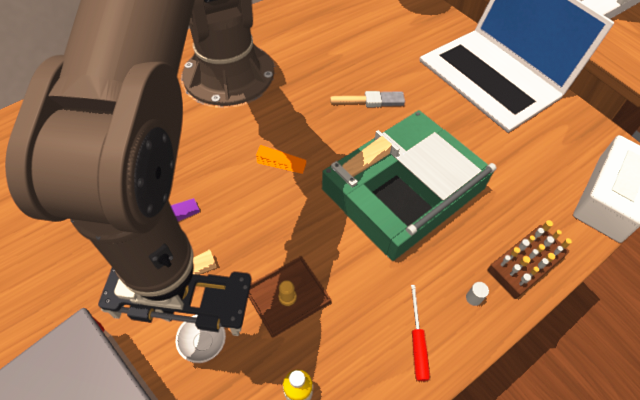

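The bushing stands upright in the tray at (287,293), the wedge still props the hatch at (375,152), and the gripper is clear at z 0.187.

```bash
python3 -c "
from cell import *
print(sign_off())"
```

```text
the job is handed in; nothing more can be done
None
```

The job is handed in at about 21 s on the clock: the long wedge holds the hatch open and the brass bushing stands upright in the tray, with the robot touching nothing.

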